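# Function test of a bottle roller's latching stop button

### The arm

A 6-joint arm with a two-finger parallel gripper is mounted at the origin on a cart in front of the work surface, level with it; the furniture and walls round the work are solid. World frame = base frame: x ahead of the robot, y to its left, z up, the work surface at z = 0. Lengths are in m, angles in rad, forces in N, time in s.
With the tool pointing down it reaches from about 0.225 to 0.875 m from the base axis. Payload 3.4 kg.
Tool frame: the origin (TCP) lies on the centre line of the jaws, within the pads' length; the fingertips stand 22 mm ahead of it and the grasp point (between the pads) lies 3 mm ahead of it; z points along the fingers, y is the line along which they close (so a half turn about z gives the same grasp; the last joint's range is limited). The gripper opens to 85 mm and grips with 20 to 120 N. Pads are 22 mm wide; open, the fingers measure 114 mm over their backs; the gripper's body (76 mm by 85 mm) begins 54 mm behind the grasp point. The pads swing forward as they close: fully open they stand 13 mm farther back than shut.
Start: joints at [-1.271, 0.276, 1.505, -0, 1.361, -0.121], TCP at [0.235, -0.525, 0.253] pointing down, gripper open.
Joint ranges: [-2.89, 2.89], [-0.75, 2.08], [0.22, 2.7], [-1.18, 4.32], [0.11, 2.71], [-2.7, 2.7]. Speed limits (rad/s): [2.57, 2.57, 3.14, 3.14, 3.14, 3.14].

### API

Orientations are given as a unit quaternion [w, x, y, z].
In Python, from rig import readout, optics, ticket gives the robot as it stands. The module is installed in compiled form; this text tells all that it offers.
- The arm moves only by the tool step_hand, called by a JSON object that holds its "fn" and its "kwargs". Schema: {"type":"object","properties":{"motion":{"type":"array","items":{"type":"array","items":{"type":"number"},"minItems":4,"maxItems":4},"minItems":1,"maxItems":5},"aperture":{"type":"number"},"grip_n":{"type":"number"},"only":{"type":"string"},"quiet":{"type":"boolean"},"lines":{"type":"string"}},"required":["motion"],"additionalProperties":false}. motion is a list of rows, 1 to 5 of them, each of 4 numbers: dx, dy, dz in m, then a turn about the tool's z in rad; each row shifts and turns the commanded pose from where the row before left it, along the tool's axes as they then stand; what a row does not reach is not made up. A row lasts 1/12 s, in which the tool goes at most 0.0417 m and 0.125 rad, less where a joint would pass 70% of its speed; a pose out of reach is approached as far as the arm can. aperture is the finger opening in m, set as the call begins (left out keeps the last). The fingers move at their own pace and stop on an object; grip_n is the grip in N (left out, the last holds). Time passes only in rows, so rows that do not move let the fingers close. The tool returns the time, the measured TCP pose, the force, the opening and the grip force at its end. only (a regular expression) keeps the lines of the reply that match it, lines (a string "A,B") keeps lines A to B, and quiet returns only ok. Input that does not fit is refused with a message, and nothing moves.
- readout.get_state(): the state, without advancing time (a new reading comes with each control period).
- optics.get_image(name): name is "scene" or "side" or "wrist"; returns a dict with "img" (420x560x3 uint8, red, green, blue), "camera_matrix" (3x3 intrinsics, pixels), "T" (4x4, takes a point from camera to world coordinates); the wrist camera has in their place "hand_eye" (4x4, takes a point from camera to tool coordinates, whose origin is the TCP and whose axes are the flange's). Camera axes: x right, y down, z forward; pixel columns grow to the right and rows downward; lengths in m; the calibration is good to about 2 mm. A picture is of the moment at which its call begins: read the wrist's pose just before it. There is no depth.
- ticket.sign_off(): hands the job in; it is judged then, once.
The state is a dict: "clock": time; "qpos": joint angles; "qd": joint speeds; "effort": joint torques, N m; "position": TCP position; "ee_rot": TCP orientation; "contact_force": force on the tool from outside, world axes, zero at the start; "moment": the same for the moment, N m; "width": finger opening in m; "gripper_force": force on a finger pad.
Only numpy, scipy, OpenCV 4.12 (cv2) and the standard library are available. Lean on these libraries where they do the work, as an engineer would, in place of code of your own. Each camera call takes 0.05 s, during which the arm holds its last target. There are 200 camera calls.

### The job

Function-test the stop of the bottle roller: with a fingertip press the large mushroom button on its control box right in until it latches and take the finger off it so that it stays in by itself, then push its grip bar round clockwise with a fingertip until the mushroom pops back out, and last press the small round reset button on the same box right in, let it spring back, so that the machine is armed again. Only press and push: pinch and lift nothing, and leave the speed dial, the bottle on the rollers and the things around the machine as they are.

Things in the scene. Friction and masses are not known exactly. Their poses are not given: they have to be found in the camera images.
- roller: Bottle roller, fixed, white, 190 mm deep (x), 355 mm wide (y). Origin: centre of its footprint on the table; x to its back, y to its left, z up. Control box at its right end, 190 x 125 x 85 mm, centre at (0, -115) mm, flat top 85 mm above the table, with the stop button at (-40, -115), reset button at (55, -145), speed dial at (55, -81) mm. Two rubber rollers along y left of the box
- stop_top (a point): Centre of the top of the stop button's grip bar, on its axis; x along the bar, z up, turns with it. Black mushroom head 60 mm across with a raised grip bar over its middle: 54 mm long, 10 mm thick, standing 16 mm above the head's crown; white arrows show the release turn. Out, the bar's top is 46 mm above the box's top. Round the head a fixed grey guard collar, 79 mm across, 18 mm high
- stop_bar_end (a point): Top of the marked end of the grip bar, 27 mm from stop_top; at rest this end points to the machine's back
- stop_plunger (a joint): How far the mushroom is in, m: 0 out, 0.0075 at its stop. A spring pushes it out with 4 N when out, 8 N when right in. Pressed beyond 0.006 it latches by itself and, let go, stays at about 0.006; the head does not turn on pressing. Once released it pops out to 0
- stop_head (a joint): Twist of the mushroom, rad: 0 at rest, growing clockwise seen from above, stop at 1.0. While latched, a clockwise turn of about 0.7 frees the latch and the mushroom pops out by 6 mm; it takes up to 0.03 N m (2 to 4 N sideways near a bar end). Let go, a light spring turns it back to 0. It does not turn the other way from 0
- reset (a joint): Travel of the reset button, m: 0 out, 0.005 right in (5 N); springs back when let go
- reset_top (a point): Centre of the top of the reset button when out: plain grey round button, 26 mm across, 17 mm above the box's top, in a black 42 mm ring
- dial_mark (a point): Point on the rim of the speed dial (black ribbed dial with white pointer line, 36 mm across, 20 mm high, on the box's top), 16 mm from the dial's axis; leave it
- amber_bottle: Amber glass bottle, 62 mm across, 125 mm long, lying on the two rollers along the machine's y; origin at the centre of its base, its highest flank 124 mm above the table
- beaker: Clear beaker, 66 mm across, 80 mm high, standing on the table to the right of the control box; origin at the centre of its base
- vial: Small vial with a white cap, 23 mm across, 59 mm high, standing on the table in front of the rollers; origin at the centre of its base
- eraser: Eraser, 22 x 42 x 13 mm, on the table at the front left; origin at its underside
- marker: Marker pen, 135 mm long, 15 mm thick, on the table at the front right; origin at its underside
- petri_small: Small open dish, 55 mm across, 12 mm high, on the table at the front left; origin at its underside
There are look-alikes about, which are no part of the job. Leave any blue look-alike of the vial alone.

How it is judged:
By the outcome, as a careful person would: the job done as asked, in the order asked, and still so for the second after the job is handed in, with the robot touching nothing.
It also fails if it takes over 42 s, if anything falls off the work surface, if the arm or the gripper's body presses on something with over 40 N, if the wrist force passes 120 N, or if a joint passes its speed limit or range.

## Working session

There is one attempt and no reset: what is moved stays moved. The work goes in short steps, Python scripts to look and compute and a tool call to move; the robot and the scene stay as the last step left them, time stands still between calls to the robot, and variables do not carry over. Pictures are saved under pics/ and viewed, at most 10 in all, crops included, and the job is handed in when it is done.

```bash
mkdir -p pics; python3 - <<'E'
from rig import readout, optics
import cv2,numpy as np
s=readout.get_state();print({k:np.round(v,3).tolist() for k,v in s.items()})
ims=[]
for n in("scene","side","wrist"):
    d=optics.get_image(n);cv2.imwrite(f"pics/{n}0.png",d["img"][:,:,::-1])
    print(n,d["camera_matrix"].round(1).tolist(),np.round(d.get("T",d.get("hand_eye")),4).tolist())
E
```

```text
{'clock': 0.0, 'qpos': [-1.271, 0.277, 1.506, 0.0, 1.361, -0.121], 'qd': [0.001, -0.0, 0.001, 0.0, -0.0, -0.0], 'effort': [-0.002, -41.678, -24.581, -0.0, 0.011, -0.0], 'position': [0.235, -0.524, 0.252], 'ee_rot': [-0.001, 0.978, 0.209, -0.0], 'contact_force': [-0.712, -0.244, 0.442], 'moment': [0.01, 0.003, -0.031], 'gripper_force': 0.0, 'width': 0.085}
scene [[416.7, 0.0, 293.2], [0.0, 416.7, 208.7], [0.0, 0.0, 1.0]] [[-0.4301, -0.6121, 0.6636, -0.3108], [-0.9027, 0.2809, -0.3259, 0.3468], [0.0131, -0.7392, -0.6733, 0.9084], [0.0, 0.0, 0.0, 1.0]]
side [[408.3, 0.0, 286.7], [0.0, 408.3, 206.1], [0.0, 0.0, 1.0]] [[-0.8126, -0.3533, 0.4634, 0.0589], [-0.5824, 0.4631, -0.6681, 0.6151], [0.0214, -0.8128, -0.5821, 0.6652], [0.0, 0.0, 0.0, 1.0]]
wrist [[345.4, 0.0, 284.2], [0.0, 345.4, 210.4], [0.0, 0.0, 1.0]] [[-0.0002, -0.9563, -0.2922, 0.0743], [1.0, -0.0002, -0.0001, -0.0001], [0.0001, -0.2922, 0.9563, -0.12], [0.0, 0.0, 0.0, 1.0]]
```

View pics/scene0.png

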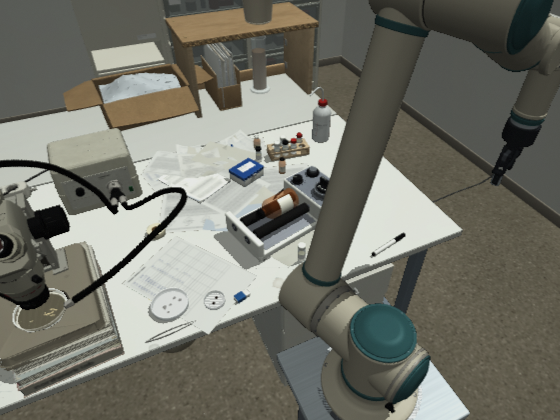

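View pics/side0.png

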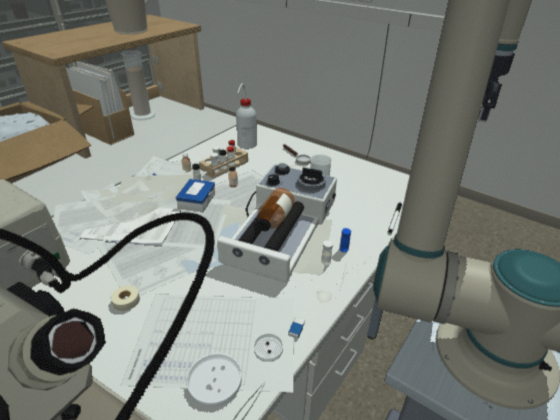

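The scene view shows the roller at about (275,215), with its box partly hidden by the arm. The side view shows the box at (297,190), with the stop mushroom at (313,177) and two small round fittings at (282,168) and (268,182).

```bash
python3 - <<'E'
import cv2,numpy as np
a=cv2.imread("pics/side0.png")[135:275,215:355]
b=cv2.imread("pics/scene0.png")[150:270,220:340]
cv2.imwrite("pics/c1.png",np.hstack([cv2.resize(a,(560,560),interpolation=2),cv2.resize(b,(240,240)).repeat(1,0) if 0 else np.vstack([cv2.resize(b,(240,240)),np.zeros((320,240,3),np.uint8)])]))
E
```

```text
(no output)
```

View pics/c1.png

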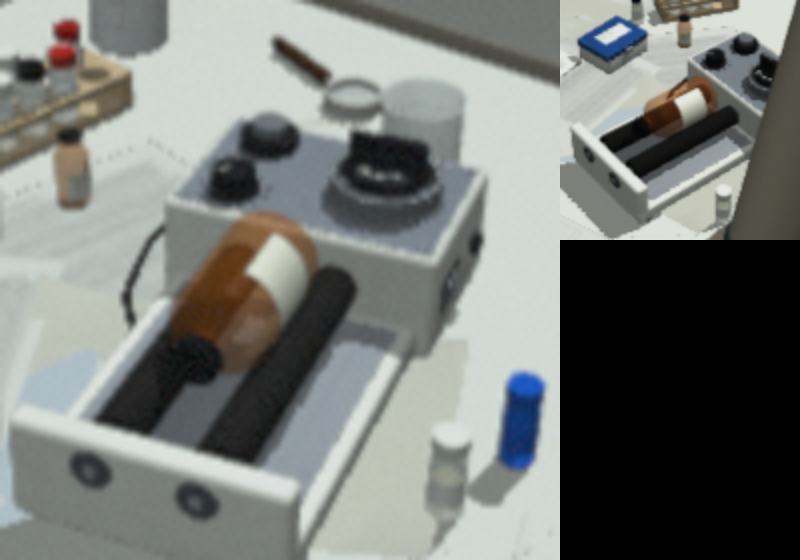

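Crop at 4x of the side view:
- Stop mushroom with grip bar: bar top at side (312.5,172).
- Grey reset in a black ring: (282,168).
- Black dial: (273,179). This is the look-alike of the reset, and it sits beside the bottle, as described for the dial.

The box top's corners are at (336.5,179), (324,200.5), (257,185) and (275,165.5).

```bash
cat >h.py <<'E'
from rig import readout, optics
import cv2,numpy as np
from scipy.spatial.transform import Rotation as R
def ray(K,T,uv,z):
    d=T[:3,:3]@np.linalg.inv(K)@[*uv,1]; return T[:3,3]+d*(z-T[2,3])/d[2]
def wristT(s,he):
    w,x,y,z=s["ee_rot"];M=np.eye(4);M[:3,:3]=R.from_quat([x,y,z,w]).as_matrix();M[:3,3]=s["position"];return M@he
def grab(n,f):
    s=readout.get_state();d=optics.get_image(n);cv2.imwrite(f,d["img"][:,:,::-1])
    return np.array(d["camera_matrix"]),(np.array(d["T"]) if "T" in d else wristT(s,np.array(d["hand_eye"])))
def proj(K,T,p):
    q=np.linalg.inv(T)@[*p,1];q=K@q[:3];return q[:2]/q[2]
E
python3 - <<'E'
from h import *
K,T=grab("side","pics/s1.png")
for n,uv,z in[("stop",(312.5,172),.131),("reset",(282,168),.102),("dial",(273,179),.105),("FR",(336.5,179),.085),("FL",(324,200.5),.085),("BL",(257,185),.085),("BR",(275,165.5),.085)]: print(n,ray(K,T,uv,z).round(3))
s=readout.get_state();print(R.from_quat(np.roll(s["ee_rot"],-1)).as_matrix().round(3))
E
```

```text
stop [ 0.519 -0.159  0.131]
reset [ 0.621 -0.168  0.102]
dial [ 0.604 -0.104  0.105]
FR [ 0.487 -0.235  0.085]
FL [ 0.461 -0.127  0.085]
BL [ 0.638 -0.081  0.085]
BR [ 0.662 -0.191  0.085]
[[ 0.913  0.409 -0.   ]
 [ 0.409 -0.913  0.001]
 [ 0.    -0.001 -1.   ]]
```

{"fn": "step_hand", "kwargs": {"motion": [[0.0355,-0.0204,0,0],[0.0355,-0.0204,0,0],[0.0355,-0.0204,0,0],[0.0355,-0.0204,0,0],[0.0355,-0.0204,0,0]], "aperture": 0, "grip_n": 20}}

```text
clock: 0.62
position: [0.3558, -0.3576, 0.2532]
ee_rot: [-0.0, 0.978, 0.208, 0.0]
contact_force: [0.4, 0.5, -0.7]
width: 0.0259
gripper_force: 0.0
```

{"fn": "step_hand", "kwargs": {"motion": [[0.0355,-0.0204,0,0],[0.0355,-0.0204,0,0],[0.0355,-0.0204,0,0],[0.0355,-0.0204,0,0],[0.03,-0.017,0,0]]}}

```text
clock: 1.03
position: [0.473, -0.1964, 0.2533]
ee_rot: [-0.0, 0.978, 0.209, 0.0]
contact_force: [0.1, -0.8, -1.0]
width: -0.0001
gripper_force: 0.0
```

{"fn": "step_hand", "kwargs": {"motion": [[0,0,0,0.085],[0,0,0,0.085],[0,0,0,0],[0,0,0,0]]}}

```text
clock: 1.37
position: [0.4719, -0.1988, 0.2531]
ee_rot: [-0.0, 0.992, 0.126, -0.0]
contact_force: [0.4, 0.8, 0.6]
width: 0.0
gripper_force: 0.0
```

```bash
python3 - <<'E'
from h import *
K,T=grab("wrist","pics/w1.png");np.savez("w1.npz",K=K,T=T)
K,T=grab("scene","pics/sc1.png");np.savez("sc1.npz",K=K,T=T)
s=readout.get_state();print(s["position"],s["ee_rot"],s["qpos"])
E
```

```text
[ 0.47172698 -0.19928012  0.25323159] [ 4.12156470e-06  9.92087675e-01  1.25546956e-01 -8.12342767e-05] [-5.35575979e-01  1.81124129e-01  1.63398908e+00 -1.09553687e-04
  1.32660258e+00  7.83488582e-01]
```

View pics/w1.png

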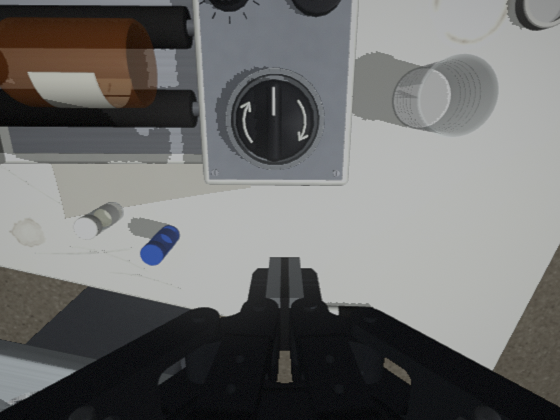

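The wrist view shows:
- Stop: collar centred at about (274,119), and the bar's white mark at (275,100) pointing to the back.
- Box front corners: (207,185) and (350,184).
- Dial and reset: partly cut off at the top, at (228,0) and (316,3).
- Closed fingertips: at (285,258).

```bash
python3 - <<'E'
from h import *
d=np.load("w1.npz");K,T=d["K"],d["T"]
C=ray(K,T,(274,119),.103);FL=ray(K,T,(207,185),.085);FR=ray(K,T,(350,184),.085)
v=FL-FR;yaw=np.arctan2(-v[0],v[1]);print("stop",C,"FL",FL,"FR",FR,np.linalg.norm(v),"yaw",yaw)
c,s=np.cos(yaw),np.sin(yaw);M=np.array([[c,-s],[s,c]])
O1=C[:2]-M@[-.04,-.115];O2=(FL+FR)[:2]/2-M@[-.095,-.115];print("origin",O1,O2)
# refine collar circle by Hough on picture
g=cv2.cvtColor(cv2.imread("pics/w1.png"),cv2.COLOR_BGR2GRAY)
print(cv2.HoughCircles(g[50:180,205:345],cv2.HOUGH_GRADIENT,1,20,param1=100,param2=20,minRadius=35,maxRadius=52))
st=readout.get_state();w=st["ee_rot"];X=R.from_quat(np.roll(w,-1)).as_matrix();print("tool x az",np.arctan2(X[1,0],X[0,0]))
O=(O1+O2)/2
for n,p,z in[("stop",(-.04,-.115),.131),("reset",(.055,-.145),.102),("dial",(.055,-.081),.105)]:
    P=np.r_[O+M@p,z];print(n,P.round(4),"tool delta",(X.T@(P-st["position"])).round(4),"px",proj(K,T,P).round(0))
print("tip px",proj(K,T,st["position"]+X@[0,0,.022]))
E
```

```text
stop [ 0.53195636 -0.17510259  0.103     ] FL [ 0.46401842 -0.13263343  0.085     ] FR [ 0.49539303 -0.25043042  0.085     ] 0.12190363428543168 yaw 0.2603018468643927
origin [ 0.54101105 -0.05368178] [ 0.54190759 -0.05595565]
[[[66.5 69.5 41.4]]]
tool x az 0.2517582612855065
stop [ 0.5324 -0.1762  0.131 ] tool delta [ 0.0645 -0.0072  0.1222] px [275. 120.]
reset [ 0.6319 -0.1808  0.102 ] tool delta [0.1598 0.022  0.1512] px [318. -26.]
dial [ 0.6155 -0.1189  0.105 ] tool delta [ 0.1592 -0.042   0.1482] px [223. -27.]
tip px [285.47270451 276.05964778]
```

{"fn": "step_hand", "kwargs": {"motion": [[0.0325,-0.0036,0,0],[0.032,-0.0036,0,0],[0,0,0.04,0],[0,0,0.03,0],[0,0,0.015,0]]}}

```text
clock: 1.88
position: [0.5309, -0.1755, 0.1647]
ee_rot: [-0.002, 0.992, 0.126, -0.002]
contact_force: [-1.0, -0.1, -0.5]
width: -0.0001
gripper_force: 0.0
```

{"fn": "step_hand", "kwargs": {"motion": [[0,0,0.005,0],[0,0,0.005,0],[0,0,0.003,0],[0,0,0,0],[0,0,0,0]]}}

```text
clock: 2.3
position: [0.5333, -0.1766, 0.1565]
ee_rot: [0.001, 0.992, 0.125, 0.001]
contact_force: [0.4, -0.2, 0.6]
width: 0.0004
gripper_force: 0.0
```

```bash
python3 - <<'E'
from h import *
K,T=grab("wrist","pics/w2.png");K,T=grab("side","pics/s2.png")
a=cv2.imread("pics/w2.png");b=cv2.imread("pics/s2.png")[120:220,250:350]
cv2.imwrite("pics/c2.png",np.hstack([cv2.resize(a,(400,300)),cv2.resize(b,(300,300))]))
E
```

```text
(no output)
```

View pics/c2.png

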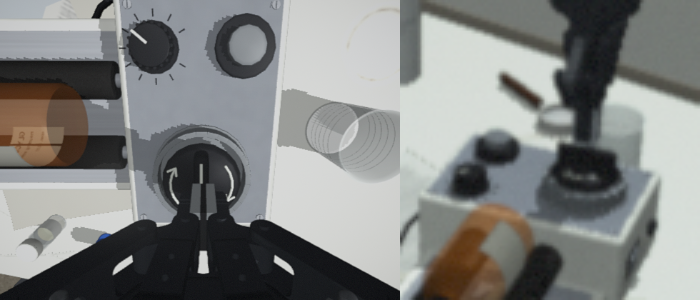

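The closed tips are over the bar's middle. The grey reset is at wrist (344,63) and the dial at (210,65), both full-size pixels. Pressing now.

{"fn": "step_hand", "kwargs": {"motion": [[0,0,0.004,0],[0,0,0.003,0],[0,0,0.002,0],[0,0,0.001,0],[0,0,0,0]]}}

```text
clock: 2.82
position: [0.5336, -0.1765, 0.1464]
ee_rot: [0.001, 0.992, 0.125, 0.001]
contact_force: [0.1, 0.6, 6.8]
width: -0.0002
gripper_force: 3.4
```

{"fn": "step_hand", "kwargs": {"motion": [[0,0,0.001,0],[0,0,0,0]]}}

```text
clock: 2.98
position: [0.5337, -0.1765, 0.1456]
ee_rot: [0.001, 0.992, 0.125, 0.001]
contact_force: [-0.9, 0.8, 8.1]
width: -0.0
gripper_force: 3.6
```

```bash
python3 - <<'E'
from h import *
import pickle
# reset position estimate from the w2 view
s=readout.get_state();d=optics.get_image("wrist")
E
```

{"fn": "step_hand", "kwargs": {"motion": [[0,0,0.001,0],[0,0,0,0]]}}

```text
clock: 3.2
position: [0.5337, -0.1765, 0.1454]
ee_rot: [0.001, 0.992, 0.125, 0.002]
contact_force: [-0.3, 0.4, 11.6]
width: 0.0001
gripper_force: 5.5
```

{"fn": "step_hand", "kwargs": {"motion": [[0,0,0.001,0],[0,0,0,0]]}}

```text
clock: 3.37
position: [0.5338, -0.1766, 0.1453]
ee_rot: [0.001, 0.992, 0.125, 0.002]
contact_force: [-2.3, 1.5, 16.5]
width: 0.0001
gripper_force: 7.9
```

Hit the stop, so it is fully in. Lift off and look.

{"fn": "step_hand", "kwargs": {"motion": [[0,0,-0.006,0],[0,0,-0.01,0],[0,0,-0.02,0],[0,0,0,0],[0,0,0,0]]}}

```text
clock: 3.78
position: [0.5332, -0.1762, 0.1791]
ee_rot: [0.001, 0.992, 0.125, 0.001]
contact_force: [0.1, 0.4, 0.4]
width: 0.0004
gripper_force: 0.0
```

```bash
python3 - <<'E'
from h import *
K,T=grab("wrist","pics/w3.png")
st=readout.get_state();X=R.from_quat(np.roll(st["ee_rot"],-1)).as_matrix();print(st["position"],np.arctan2(X[1,0],X[0,0]),st["qpos"].round(2))
np.savez("w3.npz",K=K,T=T,X=X,p=st["position"])
K,T=grab("side","pics/s3.png")
a=cv2.imread("pics/w3.png");b=cv2.imread("pics/s3.png")[140:220,250:350]
cv2.imwrite("pics/c3.png",np.hstack([a,np.vstack([cv2.resize(b,(240,192)),np.zeros((228,240,3),np.uint8)])]))
E
```

```text
[ 0.53249415 -0.17592278  0.17813096] 0.250824995623308 [-0.44  0.31  1.66 -0.    1.18  0.88]
```

View pics/c3.png

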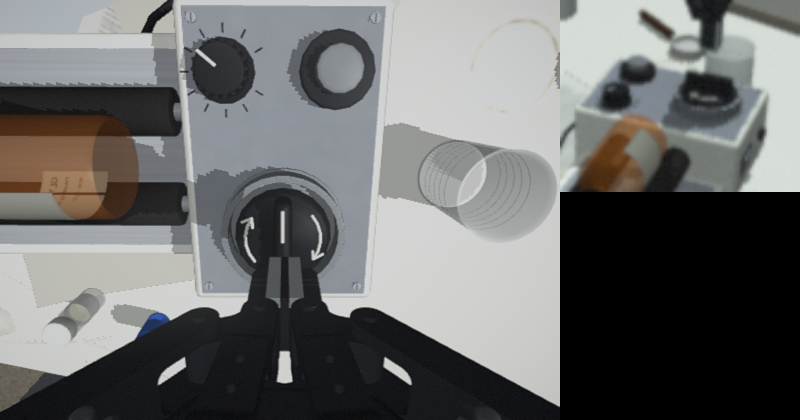

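The mushroom sits lower in the collar, and the bar is still pointing back (end at (284,197)). The reset top is at (340,68), the dial at (223,70) is untouched, and the collar centre is at about (284,227).

```bash
python3 - <<'E'
from h import *
d=np.load("w3.npz");K,T,X,p=[d[k] for k in("K","T","X","p")]
g=cv2.cvtColor(cv2.imread("pics/w3.png"),cv2.COLOR_BGR2GRAY)
print(cv2.HoughCircles(g[20:115,295:385],cv2.HOUGH_GRADIENT,1,20,param1=100,param2=15,minRadius=18,maxRadius=30))
for n,uv,z in[("reset",(340,68),.102),("barend latched",(284,197),.125),("barend out",(284,197),.131),("collarL",(226,228),.103),("collarR",(339,228),.103),("BL",(177,3),.085),("BR",(395,1),.085)]:
    P=ray(K,T,uv,z);print(n,P.round(4),(X.T@(P-p)).round(4))
E
```

```text
[[[44.5 46.5 23.9]]]
reset [ 0.6307 -0.1818  0.102 ] [0.0937 0.0301 0.0761]
barend latched [ 0.5608 -0.169   0.125 ] [0.0291 0.0003 0.0531]
barend out [ 0.5623 -0.1686  0.131 ] [0.0307 0.0003 0.0471]
collarL [ 0.5278 -0.1414  0.103 ] [ 0.0041 -0.0346  0.0751]
collarR [ 0.5447 -0.2074  0.103 ] [0.004  0.0335 0.0751]
BL [ 0.6424 -0.0876  0.085 ] [ 0.1284 -0.0582  0.0931]
BR [ 0.673 -0.203  0.085] [0.1294 0.0611 0.0931]
```

{"fn": "step_hand", "kwargs": {"motion": [[0.011,-0.013,0,0],[0.011,-0.014,0,0],[0,0,0,0],[0,0,0.02,0],[0,0,0.01,0]]}}

```text
clock: 4.3
position: [0.5462, -0.1441, 0.1464]
ee_rot: [-0.0, 0.992, 0.125, -0.001]
contact_force: [-0.6, 0.2, -0.2]
width: -0.0003
gripper_force: 0.0
```

{"fn": "step_hand", "kwargs": {"motion": [[0,0,0.007,0],[0,0,0.0035,0],[0,0,0,0],[0,0,0,0]]}}

```text
clock: 4.63
position: [0.5473, -0.1448, 0.1378]
ee_rot: [0.0, 0.992, 0.125, -0.0]
contact_force: [-0.1, 0.1, -1.2]
width: -0.0002
gripper_force: 0.0
```

{"fn": "step_hand", "kwargs": {"motion": [[0,0.004,0,0],[0,0.004,0,0],[0,0.004,0,0],[0,0,0,0]]}}

```text
clock: 4.97
position: [0.5511, -0.1567, 0.1384]
ee_rot: [0.0, 0.992, 0.125, 0.001]
contact_force: [1.3, 2.0, 1.3]
width: 0.0002
gripper_force: 0.9
```

{"fn": "step_hand", "kwargs": {"motion": [[0.0015,0.0022,0,0.1],[0.0015,0.0022,0,0.1],[0.0015,0.0022,0,0.1],[0.0015,0.0022,0,0.1],[0,0,0,0]]}}

```text
clock: 5.38
position: [0.5573, -0.1643, 0.1382]
ee_rot: [-0.0, 0.997, -0.076, 0.0]
contact_force: [-0.6, 1.8, 2.5]
width: 0.0
gripper_force: 1.1
```

{"fn": "step_hand", "kwargs": {"motion": [[0.0015,0.0022,0,0.1],[0.0015,0.0022,0,0.1],[0,0,0,0]]}}

```text
clock: 5.63
position: [0.5597, -0.1693, 0.1383]
ee_rot: [0.0, 0.985, -0.173, 0.001]
contact_force: [0.4, 0.5, 1.7]
width: 0.0
gripper_force: 0.7
```

```bash
python3 - <<'E'
from h import *
K,T=grab("wrist","pics/w4.png")
E
```

```text
(no output)
```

View pics/w4.png

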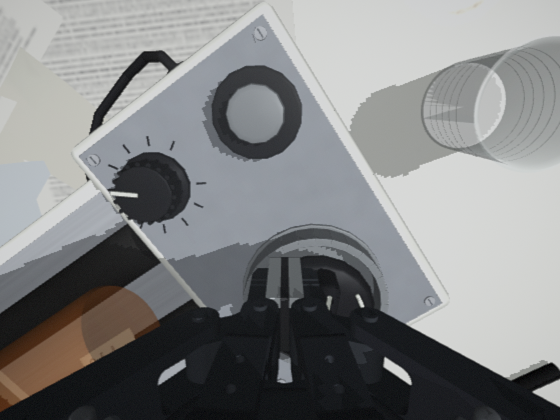

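The finger has carried the bar round by about 0.6 rad; the tips are at (285,262) against its side, and the dial and reset are untouched. Continue past 0.7.

{"fn": "step_hand", "kwargs": {"motion": [[0.0015,0.0023,0,0.1],[0.0015,0.0023,0,0.1],[0,0,0,0]]}}

```text
clock: 5.93
position: [0.5604, -0.1747, 0.1379]
ee_rot: [0.0, 0.963, -0.27, 0.0]
contact_force: [2.4, 1.7, 1.3]
width: -0.0001
gripper_force: 0.8
```

{"fn": "step_hand", "kwargs": {"motion": [[0.0015,0.0025,0,0.1],[0,0,0,0],[0,0,0,0]]}}

```text
clock: 6.18
position: [0.5604, -0.1773, 0.1379]
ee_rot: [-0.0, 0.949, -0.316, 0.0]
contact_force: [1.7, 1.2, 0.7]
width: -0.0003
gripper_force: 0.9
```

{"fn": "step_hand", "kwargs": {"motion": [[0,-0.006,0,0],[0,-0.008,0,0],[0,0,-0.02,0],[0,0,-0.03,0],[0,0,0,-0.1]]}}

```text
clock: 6.6
position: [0.5714, -0.1667, 0.1926]
ee_rot: [0.001, 0.963, -0.269, 0.004]
contact_force: [0.8, -0.4, 1.0]
width: 0.0001
gripper_force: 0.0
```

{"fn": "step_hand", "kwargs": {"motion": [[0,0,0,-0.12],[0,0,0,-0.12],[0,0,0,-0.12],[0,0,0,-0.12],[0,0,0,-0.12]]}}

```text
clock: 7.02
position: [0.5685, -0.1656, 0.1875]
ee_rot: [0.0, 1.0, 0.03, -0.001]
contact_force: [-0.3, -1.0, 0.5]
width: -0.0002
gripper_force: 0.0
```

{"fn": "step_hand", "kwargs": {"motion": [[0,0,0,-0.12],[0,0,0,-0.08],[-0.03,0,0,0],[0,0,0,0],[0,0,0,0]]}}

```text
clock: 7.43
position: [0.5385, -0.1732, 0.1876]
ee_rot: [-0.0, 0.992, 0.126, -0.001]
contact_force: [0.6, -0.7, 0.5]
width: -0.0001
gripper_force: 0.0
```

```bash
python3 - <<'E'
from h import *
K,T=grab("wrist","pics/w5.png")
st=readout.get_state();X=R.from_quat(np.roll(st["ee_rot"],-1)).as_matrix();print(st["position"],np.arctan2(X[1,0],X[0,0]))
np.savez("w5.npz",K=K,T=T,X=X,p=st["position"])
K,T=grab("side","pics/s5.png")
a=cv2.imread("pics/w5.png");f=lambda n:cv2.resize(cv2.imread(n)[150:210,270:350],(240,180))
cv2.imwrite("pics/c5.png",np.hstack([a,np.vstack([f("pics/s1.png"),f("pics/s3.png"),f("pics/s5.png")])[:420] if 0 else cv2.resize(np.vstack([f("pics/s1.png"),f("pics/s3.png"),f("pics/s5.png")]),(240,420))]))
E
```

```text
[ 0.53953218 -0.17331967  0.18784358] 0.251732525230622
```

View pics/c5.png

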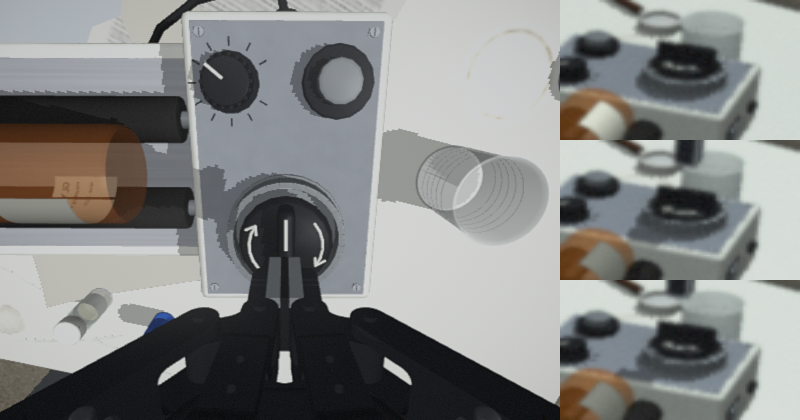

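The bar is back at zero, end at (286,205). The side strips (out / latched / now) need a numeric comparison of the bar's top edge.

```bash
python3 - <<'E'
from h import *
g={n:cv2.cvtColor(cv2.imread(f"pics/s{n}.png"),cv2.COLOR_BGR2GRAY).astype(float) for n in(1,3,5)}
print(np.stack([g[n][160:180,304:312].mean(1) for n in g]).round().astype(int))
A=lambda n:g[n][164:190,298:324]
print("now-out",np.abs(A(5)-A(1)).mean(),"now-latched",np.abs(A(5)-A(3)).mean(),"out-latched",np.abs(A(1)-A(3)).mean())
d=np.load("w5.npz");K,T,X,p=[d[k] for k in("K","T","X","p")]
P=ray(K,T,(340,80),.102);print(P,(X.T@(P-p)).round(4))
E
```

```text
[[163 129 102 109 134 163 178 156  94  41  23  23  22  24  21  27  47  69
   86  75]
 [136 122 104 112 138 168 190 194 185 152  88  40  24  23  20  26  21  29
   49  72]
 [167 134 105 112 137 167 183 160  98  42  26  25  24  23  25  29  48  72
   88  77]]
now-out 3.1198224852071004 now-latched 15.411242603550296 out-latched 16.55473372781065
[ 0.63088887 -0.18138619  0.102     ] [0.0865 0.0306 0.0859]
```

Numbers confirm it: latched earlier, now popped out. Now the reset button.

{"fn": "step_hand", "kwargs": {"motion": [[0.03,0.01,0,0],[0.03,0.01,0,0],[0.0265,0.0106,0,0],[0,0,0,0],[0,0,0.03,0]]}}

```text
clock: 7.95
position: [0.637, -0.1832, 0.1627]
ee_rot: [0.003, 0.992, 0.126, 0.006]
contact_force: [0.3, -0.6, 0.1]
width: 0.0002
gripper_force: 0.0
```

{"fn": "step_hand", "kwargs": {"motion": [[0,0,0.02,0],[0,0,0.01,0],[0,0,0,0],[0,0,0,0]]}}

```text
clock: 8.28
position: [0.6308, -0.1815, 0.1281]
ee_rot: [-0.0, 0.992, 0.125, -0.0]
contact_force: [-0.4, 0.1, 1.7]
width: 0.0001
gripper_force: 0.6
```

```bash
python3 - <<'E'
from rig import readout
s=readout.get_state();print(s["position"],s["contact_force"])
E
```

```text
[ 0.63080299 -0.18147549  0.12811723] [-0.43190478  0.08135289  1.67332836]
```

{"fn": "step_hand", "kwargs": {"motion": [[0,0,0.002,0],[0,0,0,0]]}}

```text
clock: 8.45
position: [0.6318, -0.1821, 0.1272]
ee_rot: [0.001, 0.992, 0.125, 0.001]
contact_force: [0.6, 0.2, 2.5]
width: 0.0002
gripper_force: 0.9
```

{"fn": "step_hand", "kwargs": {"motion": [[0,0,0.002,0],[0,0,0,0]]}}

```text
clock: 8.62
position: [0.6318, -0.1821, 0.125]
ee_rot: [0.001, 0.992, 0.125, 0.001]
contact_force: [0.5, 0.7, 3.1]
width: 0.0
gripper_force: 1.7
```

{"fn": "step_hand", "kwargs": {"motion": [[0,0,0.002,0],[0,0,0,0]]}}

```text
clock: 8.78
position: [0.6318, -0.1821, 0.1231]
ee_rot: [0.001, 0.992, 0.125, 0.001]
contact_force: [1.5, 0.5, 5.0]
width: -0.0001
gripper_force: 2.6
```

{"fn": "step_hand", "kwargs": {"motion": [[0,0,0.001,0],[0,0,0,0]]}}

```text
clock: 8.95
position: [0.6318, -0.1821, 0.123]
ee_rot: [0.001, 0.992, 0.125, 0.002]
contact_force: [-1.4, 1.4, 9.8]
width: -0.0001
gripper_force: 5.1
```

{"fn": "step_hand", "kwargs": {"motion": [[0,0,0.001,0],[0,0,0,0]]}}

```text
clock: 9.12
position: [0.6318, -0.1821, 0.1229]
ee_rot: [0.001, 0.992, 0.125, 0.002]
contact_force: [-0.7, 1.7, 13.9]
width: -0.0
gripper_force: 7.1
```

{"fn": "step_hand", "kwargs": {"motion": [[0,0,0.001,0],[0,0,0,0]]}}

```text
clock: 9.28
position: [0.6318, -0.1821, 0.1228]
ee_rot: [0.001, 0.992, 0.125, 0.002]
contact_force: [-2.5, 1.8, 18.0]
width: 0.0003
gripper_force: 9.1
```

```bash
python3 - <<'E'
from h import *
K,T=grab("wrist","pics/w6.png");K,T=grab("side","pics/s6.png")
a=cv2.imread("pics/w6.png");f=lambda n:cv2.resize(cv2.imread(n)[145:195,262:312],(240,210),interpolation=2)
cv2.imwrite("pics/c6.png",np.hstack([a,np.vstack([f("pics/s5.png"),f("pics/s6.png")])]))
E
```

```text
(no output)
```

View pics/c6.png

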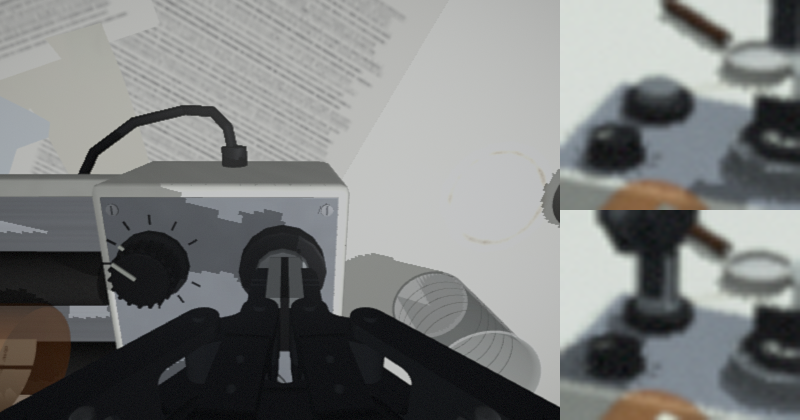

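The tips sit centred on the reset (285,262). Over 5 mm of travel the force rose from 1 to 5 N and then met a hard stop, so the button is fully in. Retract.

{"fn": "step_hand", "kwargs": {"motion": [[0,0,-0.006,0],[0,0,-0.02,0],[0,0,-0.04,0],[0,0,-0.04,0],[-0.04,0,0,0]]}}

```text
clock: 9.8
position: [0.6028, -0.1936, 0.2338]
ee_rot: [0.005, 0.992, 0.126, 0.011]
contact_force: [1.8, -1.3, 1.4]
width: 0.0004
gripper_force: 0.0
```

{"fn": "step_hand", "kwargs": {"motion": [[-0.04,0,0,0],[-0.04,0,0,0],[-0.02,0,0,0],[0,0,0,0],[0,0,0,0]]}}

```text
clock: 10.22
position: [0.4944, -0.2169, 0.2249]
ee_rot: [0.0, 0.992, 0.124, 0.0]
contact_force: [0.7, 1.3, -0.1]
width: 0.0
gripper_force: 0.0
```

```bash
python3 - <<'E'
from h import *
K,T=grab("wrist","pics/w7.png");K,T=grab("side","pics/s7.png")
g={n:cv2.cvtColor(cv2.imread(f"pics/s{n}.png"),cv2.COLOR_BGR2GRAY).astype(float) for n in(1,5,7)}
for n in(1,5):
  for k,(r,c) in dict(stop=(164,298),reset=(158,270),dial=(170,262)).items(): print(n,k,np.abs(g[7]-g[n])[r:r+22,c:c+22].mean().round(1))
E
```

```text
1 stop 4.6
1 reset 3.9
1 dial 3.7
5 stop 4.0
5 reset 1.4
5 dial 1.5
```

View pics/w7.png

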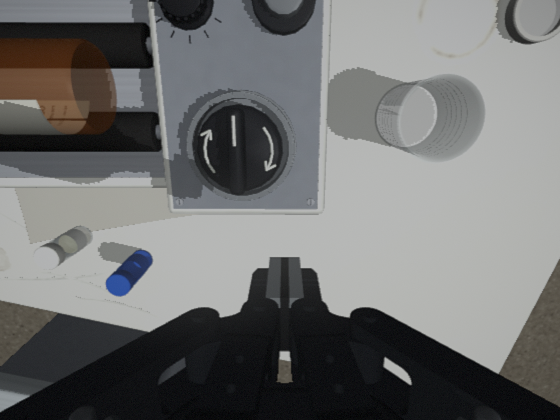

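The mushroom is out with its bar at rest (235,130). The reset has sprung back (285,10), and everything else is in place.

```bash
python3 -c "
from rig import ticket;print(ticket.sign_off())"
```

```text
the job is handed in; nothing more can be done
None
```

The stop test is done in the order asked and handed in after about 10 s: the mushroom was pressed in and latched by itself, its bar was turned clockwise until it popped back out, and the reset was pressed right in and sprang back, with the dial, bottle and nearby things left as they were.

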